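Swing the dosing arm over the beaker and set its clamp lever

ROBOT

A 7-joint arm with a two-finger parallel gripper is mounted at the origin on a cart in front of the work surface, level with it; the furniture and walls round the work are solid. World frame = base frame: x ahead of the robot, y to its left, z up, the work surface at z = 0. Lengths are in m, angles in rad, forces in N, time in s.
With the tool pointing down it reaches from about 0.4 to 0.875 m from the base axis. Payload 6.5 kg.
Tool frame: the origin (TCP) lies between the finger pads; the fingertips stand 8 mm ahead of it and the grasp point (between the pads) lies 11 mm behind it; z points along the fingers, y is the line along which they close (so a half turn about z gives the same grasp; the last joint's range is limited). The gripper opens to 85 mm and grips with 20 to 120 N. Pads are 22 mm wide; open, the fingers measure 114 mm over their backs; the gripper's body (76 mm by 85 mm) begins 54 mm behind the grasp point. The pads swing forward as they close: fully open they stand 13 mm farther back than shut.
Start: joints at [-1.248, 0.536, -0.004, 1.538, 0.003, 1.067, -0.071], TCP at [0.246, 0.601, 0.239] pointing down, gripper open.
Joint ranges: [-2.7, 2.7], [-0.37, 2.16], [-1.27, 1.26], [0.24, 2.4], [-1.31, 4.45], [0.19, 1.91], [-2.76, 2.76]. Speed limits (rad/s): [2.39, 2.39, 3.14, 3.14, 3.14, 3.14, 3.14].

INTERFACE

Orientations are given as a unit quaternion [x, y, z, w].
In Python, from cell import manip gives the robot as it stands.
- The arm moves only by the tool play_rows, never from a script. Its argument "deltas" is a list of rows, each an object with "offset": the shift along the tool's x, y, z in mm, a list of three; "turn": the turn about the tool's z in rad. A call has 1 to 12 rows; each row shifts and turns the commanded pose from where the row before left it, along the tool's axes as they then stand; what a row does not reach is not made up. A row lasts 1/8 s, in which the tool goes at most 62.5 mm and 10.7 degrees, less where a joint would pass 70% of its speed; a pose out of reach is approached as far as the arm can. A call with a gripper value outside its range is refused whole. "jaw" is the closure, from -1 (fully open) to 1 (shut), set as the call begins (left out, the last holds). The fingers move at their own pace and stop on an object; the grip force is fixed at half the most. Time passes only in rows, so rows that do not move let the fingers close. It gives the time, the measured TCP pose, the force, the opening and the grip force at its end, in the units of the state.
- manip.observe(): the state, without advancing time (a new reading comes with each control period).
- manip.snapshot(name): name is "scene" or "top" or "wrist"; returns (picture, depth): 400x640x3 uint8, red, green, blue; 400x640 float32, m along the optical axis (not along the pixel's ray), 0 where there is no reading.
- manip.camera_info(name): a dict with "K" (3x3 intrinsics, pixels), "k1" (the pictures are not rectified: a ray, as slopes to the right and down, at radius r is drawn at 1 + k1 r^2 times it, then the intrinsics apply), "T" (4x4, takes a point from camera to world coordinates); the wrist camera has in their place "mount" (4x4, takes a point from camera to tool coordinates, whose origin is the TCP and whose axes are the flange's). Camera axes: x right, y down, z forward; pixel columns grow to the right and rows downward; lengths in m; the calibration is good to about 2 mm. A picture is of the moment at which its call begins: read the wrist's pose just before it. camera_info takes no time and is no camera call.
- manip.sign_off(): hands the job in; it is judged then, once.
The state is a dict: "time_s": time; "joint_positions": joint angles; "qvel": joint speeds; "joint_torque": joint torques, N m; "tool_pos": TCP position; "tool_rot": TCP orientation; "ft_force": force on the tool from outside, world axes, zero at the start; "moment": the same for the moment, N m; "gripper_width": finger opening in m; "finger_force": force on a finger pad.
Only numpy, scipy, OpenCV 4.12 (cv2) and the standard library are available. Lean on these libraries where they do the work, as an engineer would, in place of code of your own. Each camera call takes 0.05 s, during which the arm holds its last target. There are 200 camera calls.

TASK

Without gripping anything, push the dosing arm round gently with a fingertip until its nozzle stands over the middle of the open beaker. Then push the upright grip of the small clamp lever across to its other stop, to lock the arm there. Leave the beaker, the weighing bottle and the vials standing where they are.

Things in the scene. Friction and masses are not known exactly. Their poses are not given: they have to be found in the camera images.
- station: dosing station fixed to the worktop: round grey foot, 310 mm across, 10 mm thick, a 24 mm steel post in the middle carrying the swinging arm. Origin: underside of the foot on the post's axis; z up. Four printed rings for vessels lie 115 mm out, at -100, -50, +50 and +100 degrees from +x (counter-clockwise from above); the clamp lever stands on the -x side, no vessel near it
- dosing_arm (a joint): angle of the dosing arm about the post's axis, rad, counter-clockwise from above, 0 = arm along the station's +x; range -2.4 to 2.4; light friction (0.12 N m, 1 to 2 N at mid arm), no spring, stays where it is left. Its black hub's top is 112 mm above the worktop, a small cap on it 116 mm
- pivot_axis (a point): point on the arm's pivot axis, 93 mm above the worktop, level with the middle of the bar
- bar_mid (a point): middle of the arm's aluminium bar, 75 mm out from the axis. The bar is 12 mm wide, 22 mm high (82 to 104 mm above the worktop), free on both sides from the hub (radius 17 mm) to the 22 mm square grey nozzle block that begins 104 mm out; a short counterweight (radius 11 mm) reaches 50 mm out on the other side of the post
- nozzle (a point): tip of the steel nozzle that points down under the outer end of the arm, 115 mm out from the pivot axis and 74 mm above the worktop, 5 mm above the tallest vessel
- clamp_lever (a joint): angle of the clamp lever, rad, clockwise from above: 0 = open, at its stop on the station's -y side; 1.396 (80 degrees) = locked, at its other stop on the station's +y side. Starts within 0.15 of open; light friction (0.06 N m, about 1.2 N at the grip), no spring, stays where it is left
- lever_pivot (a point): point on the clamp lever's upright pivot axis, 60 mm from the post's axis along the station's -x, 23 mm above the worktop
- lever_grip (a point): centre of the top of the clamp lever's upright black grip: 16 mm diameter, 46 to 88 mm above the worktop, 50 mm out from lever_pivot. At joint value q it lies in the direction (220 degrees - q) counter-clockwise from the station's +x, so it swings from the station's -y side to its +y side
- glass_beaker: the beaker: the only open vessel, clear glass, 52 mm across, 58 mm high, loose on one of the four rings. Origin: centre of its underside; z up
- weigh_bottle: glass weighing bottle with a knob lid, 39 mm across, 59 mm high, loose on another ring. Origin: centre of its underside
- vial_1: capped vial, 22 mm across, 43 mm high, loose on another ring. Origin: centre of its underside
- vial_4: another capped vial, 22 mm across, 43 mm high, loose on the last ring. Origin: centre of its underside
Things that resemble listed ones, but are neither listed nor needed, are in the scene too. Leave any yellow look-alike of the vial_1 alone.

How it is judged:
On the way, in this order (a step that is already met when the one before it is completed fails the run):
1. the nozzle stands at rest over the beaker (horizontal distance between nozzle and glass_beaker below 0.012 m and velocity of joint dosing_arm between -0.05 and 0.05 rad/s), for 0.3 s.
2. the clamp lever is pushed across to its locked stop (value of joint clamp_lever above 1.25 rad), for 0.2 s.
At the end, for the whole second after the job is handed in: The nozzle's tip is within 12 mm, horizontally, of the beaker's centre, the clamp lever is within about 8 degrees of its locked stop (joint above 1.25), and the beaker, weighing bottle and both vials stand upright within 10 mm of where they started (horizontal distance between nozzle and glass_beaker below 0.012 m and value of joint clamp_lever above 1.25 rad and distance of each of glass_beaker, weigh_bottle, vial_1, vial_4 from where it was at the start of the episode below 0.01 m and angle between each of glass_beaker, weigh_bottle, vial_1, vial_4's own z axis and vertical below 0.15 rad); the robot touches nothing.
It fails at once if the beaker is pushed away, lifted or tipped (distance of glass_beaker from where it was at the start of the episode above 0.015 m or angle between glass_beaker's own z axis and vertical above 0.3 rad).
It fails at once if the weighing bottle is pushed away, lifted or tipped (distance of weigh_bottle from where it was at the start of the episode above 0.015 m or angle between weigh_bottle's own z axis and vertical above 0.3 rad).
It fails at once if the first vial is pushed away, lifted or tipped (distance of vial_1 from where it was at the start of the episode above 0.015 m or angle between vial_1's own z axis and vertical above 0.3 rad).
It fails at once if the second vial is pushed away, lifted or tipped (distance of vial_4 from where it was at the start of the episode above 0.015 m or angle between vial_4's own z axis and vertical above 0.3 rad).
It fails at once if the arm or the lever is gripped or shoved hard (more than 25 N from the fingers) instead of gently pushed (contact force between the fingers and station above 25 N).
It also fails if it takes over 58 s, if anything falls off the work surface, if the arm or the gripper's body presses on something with over 40 N, if the wrist force passes 120 N, or if a joint passes its speed limit or range.

## Working session

There is one attempt and no reset: what is moved stays moved. The work goes in short steps, Python scripts to look and compute and a tool call to move; the robot and the scene stay as the last step left them, time stands still between calls to the robot, and variables do not carry over. Pictures are saved under pics/ and viewed, at most 10 in all, crops included, and the job is handed in when it is done.

Besides the shell and the picture viewer there is one more tool, called after "Call:" as a command line: name --argument value ..., lists and objects as JSON in quotes. play_rows: Moves the arm, as the interface text tells. Its arguments: {"type":"object","properties":{"deltas":{"type":"array","items":{"type":"object","properties":{"offset":{"type":"array","items":{"type":"number"}},"turn":{"type":"number"}}}},"jaw":{"type":"number"}},"required":["deltas"]}

```bash
mkdir -p pics
cat > h.py <<'E'
import numpy as np, cv2
from cell import manip
from scipy.spatial.transform import Rotation as R
def cam(n,st=None):
    c=manip.camera_info(n)
    if n=="wrist":
        T=np.eye(4);T[:3,:3]=R.from_quat(st["tool_rot"]).as_matrix();T[:3,3]=st["tool_pos"];T=T@np.array(c["mount"])
    else: T=np.array(c["T"])
    return np.array(c["K"]),c["k1"],T
def ray(c,uv):
    K,k1,T=c
    p=cv2.undistortPoints(np.array(uv,float).reshape(-1,1,2),K,np.array([k1,0,0,0.]))[:,0]
    return T[:3,3],np.c_[p,np.ones(len(p))]@T[:3,:3].T
def onz(c,uv,z):
    o,d=ray(c,uv); return o+d*((z-o[2])/d[:,2])[:,None]
def proj(c,P):
    K,k1,T=c
    Q=(np.atleast_2d(P)-T[:3,3])@T[:3,:3]
    return cv2.projectPoints(Q,np.zeros(3),np.zeros(3),K,np.array([k1,0,0,0.]))[0][:,0]
def cloud(c,D):
    v,u=np.mgrid[:400,:640]; o,d=ray(c,np.c_[u.ravel(),v.ravel()])
    return (o+d*D.reshape(-1,1)).reshape(400,640,3)
E
python3 - <<'E'
from h import *
for n in("scene","top"):
    p,D=manip.snapshot(n); cv2.imwrite(f"pics/{n}0.png",p[...,::-1]); np.savez(f"{n}0.npz",p=p,D=D)
    print(n,cam(n)); 
s=manip.observe();print(s); print(manip.camera_info("wrist"))
E
```

```text
scene (array([[459.66626206,   0.        , 324.80683857],
       [  0.        , 459.66626206, 196.55165857],
       [  0.        ,   0.        ,   1.        ]]), -0.07840096269495288, array([[ 0.90356146,  0.21932168, -0.36806886,  1.02856869],
       [ 0.42818739, -0.43167244,  0.79392346, -0.71211448],
       [ 0.01523945, -0.87496109, -0.48395336,  0.57029734],
       [ 0.        ,  0.        ,  0.        ,  1.        ]]))
top (array([[479.83640549,   0.        , 313.66849232],
       [  0.        , 479.83640549, 197.73813647],
       [  0.        ,   0.        ,   1.        ]]), -0.04173388893897731, array([[ 0.00873913, -0.99129837,  0.13134374,  0.50202523],
       [-0.99952493, -0.00477738,  0.03044814,  0.08591982],
       [-0.02955571, -0.13154744, -0.99086918,  1.12103767],
       [ 0.        ,  0.        ,  0.        ,  1.        ]]))
{'time_s': 0.1, 'joint_positions': array([-1.24819032,  0.53710513, -0.00443448,  1.53876001,  0.00257107,
        1.06728157, -0.07117539]), 'qvel': array([-0.00115108, -0.00203295,  0.0009653 , -0.00183513, -0.00057913,
        0.00020471, 
[... 328 characters left out ...]
y([ 0.34231989,  0.04815502, -0.56862815]), 'moment': array([-0.03360308,  0.03236479, -0.0129038 ]), 'finger_force': 0.0, 'gripper_width': 0.08559102952929264}
{'K': array([[288.29783118,   0.        , 324.25609656],
       [  0.        , 288.29783118, 205.62710447],
       [  0.        ,   0.        ,   1.        ]]), 'k1': -0.04331639588790283, 'mount': array([[-3.35221597e-04, -9.54373635e-01, -2.98614889e-01,
         7.67460557e-02],
       [ 9.99999877e-01, -2.10934550e-04, -4.48441078e-04,
        -4.99838128e-04],
       [ 3.64992144e-04, -2.98615003e-01,  9.54373589e-01,
        -1.35727437e-01],
       [ 0.00000000e+00,  0.00000000e+00,  0.00000000e+00,
         1.00000000e+00]])}
```

View pics/top0.png

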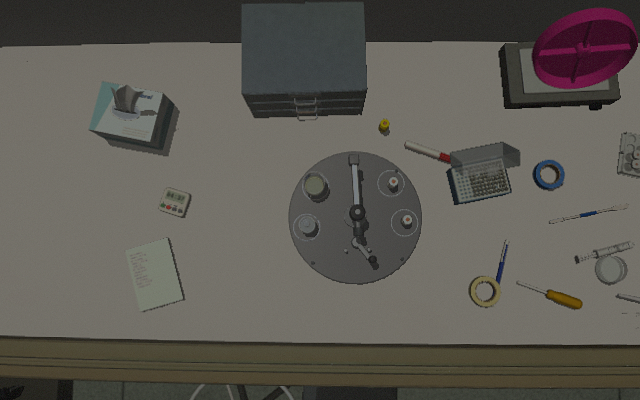

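View pics/scene0.png

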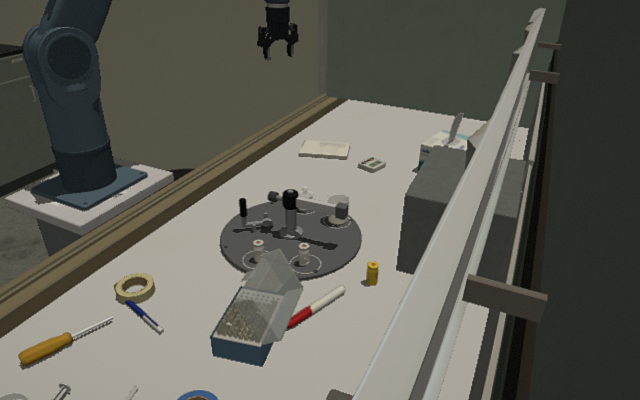

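The top view shows the station at about (357,216) with the arm pointing up to (353,160). There are vessels at (315,186) and (307,226), vials at (393,183) and (406,220), and the lever grip at (374,262). Next I'll enlarge this area and measure it.

Run:
```python
from h import *
z=np.load("top0.npz");p,D=z["p"],z["D"];c=cam("top")
cr=p[145:290,280:430];cv2.imwrite("pics/crop.png",cv2.resize(cr,None,fx=4,fy=4,interpolation=cv2.INTER_CUBIC)[...,::-1])
P=cloud(c,D)
# foot: grey low
g=p.astype(int);m=((g.max(2)<115)&(g.max(2)-g.min(2)<25)).astype(np.uint8);m[:145]=0;m[290:]=0;m[:,:280]=0;m[:,430:]=0
cs,_=cv2.findContours(m,cv2.RETR_EXTERNAL,cv2.CHAIN_APPROX_NONE);k=max(cs,key=cv2.contourArea)
h=cv2.convexHull(k)[:,0]
w=onz(c,h,0.01)[:,:2]
A=np.c_[2*w,np.ones(len(w))];x=np.linalg.lstsq(A,(w**2).sum(1),rcond=None)[0]
print("foot",x[:2],np.sqrt(x[2]+x[0]**2+x[1]**2))
sub=P[145:290,280:430]
for lo,hi in((.105,.125),(.075,.104),(.05,.075),(.035,.05)):
    mm=((sub[...,2]>lo)&(sub[...,2]<hi)).astype(np.uint8)
    n,l,s,ce=cv2.connectedComponentsWithStats(mm)
    for i in range(1,n):
        if s[i,4]>6:
            q=sub[l==i];print(lo,s[i,4],"px",ce[i]+[280,145],"mean",q.mean(0).round(4),"min",q.min(0).round(3),"max",q.max(0).round(3))
```

```text
foot [0.6065827  0.02528744] 0.1560158331509029
0.105 88 px [353.59090909 158.47727273] mean [0.722  0.0319 0.1073] min [0.71  0.022 0.105] max [0.732 0.042 0.112]
0.105 205 px [356.94634146 211.14634146] mean [0.6078 0.0253 0.1115] min [0.591 0.01  0.105] max [0.632 0.04  0.121]
0.075 174 px [354.39655172 181.3045977 ] mean [0.6735 0.0299 0.1005] min [0.627 0.022 0.085] max [0.713 0.041 0.104]
0.075 130 px [356.96923077 227.51538462] mean [0.5741 0.0246 0.0982] min [0.558 0.011 0.081] max [0.609 0.042 0.104]
0.075 45 px [372.44444444 258.93333333] mean [ 0.508  -0.009   0.0862] min [ 0.501 -0.017  0.077] max [ 0.514 -0.002  0.092]
0.05 136 px [313.15441176 180.19852941] mean [0.6817 0.1199 0.0643] min [0.652 0.096 0.051] max [0.702 0.145 0.071]
0.05 57 px [393.1754386  181.07017544] mean [ 0.6823 -0.0598  0.0529] min [ 0.673 -0.069  0.05 ] max [ 0.692 -0.05   0.058]
0.05 154 px [306.31168831 223.97402597] mean [0.5842 0.1345 0.0559] min [0.569 0.115 0.05 ] max [0.603 0.151 0.072]
0.05 66 px [406.98484848 218.98484848] mean [ 0.5969 -0.0893  0.0531] min [ 0.588 -0.099  0.05 ] max [ 0
[... 225 characters left out ...]
7] max [ 0.687 -0.05   0.05 ]
0.035 10 px [316.5 193.2] mean [0.6555 0.1127 0.0416] min [0.653 0.102 0.035] max [0.66  0.123 0.049]
0.035 25 px [307.2  217.84] mean [0.5987 0.133  0.0481] min [0.594 0.122 0.044] max [0.603 0.147 0.05 ]
0.035 17 px [403.76470588 221.35294118] mean [ 0.5926 -0.0839  0.0414] min [ 0.586 -0.094  0.037] max [ 0.605 -0.078  0.05 ]
0.035 12 px [299.66666667 223.16666667] mean [0.5865 0.1498 0.0483] min [0.582 0.144 0.044] max [0.591 0.154 0.05 ]
0.035 11 px [313.         226.81818182] mean [0.5785 0.1198 0.0486] min [0.574 0.115 0.046] max [0.583 0.122 0.049]
0.035 16 px [307.3125 230.875 ] mean [0.5693 0.1324 0.0488] min [0.567 0.124 0.047] max [0.574 0.142 0.05 ]
```

View pics/crop.png

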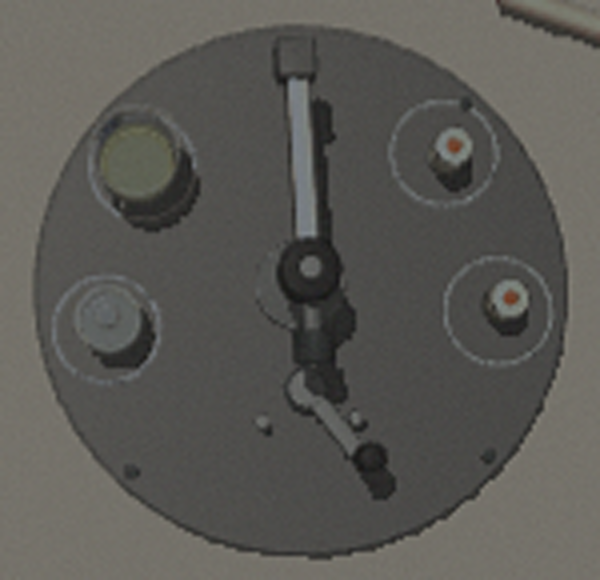

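The crop shows the following:
- **Open beaker:** the greenish vessel at crop (138,163).
- **Knob-lid bottle:** crop (105,318).
- **Orange-marked vials:** on the right.
- **Lever:** pivot at crop (300,390), grip at (370,457), which is near open.

The arm points almost along the station's +x and needs to go about 48° counter-clockwise. I'll shut the jaw, turn the tool, and travel to a point above the arm's -y side.

Call:
play_rows --deltas '[{"offset": [0,0,0],"turn": 0.161},{"offset": [0,0,0],"turn": 0.161},{"offset": [0,0,0],"turn": 0.161},{"offset": [0,0,0],"turn": 0.161},{"offset": [0,0,0],"turn": 0.161},{"offset": [0,0,0],"turn": 0.161},{"offset": [0,0,0],"turn": 0.161},{"offset": [0,0,0],"turn": 0}]' --jaw 1

```text
time_s: 1.1
tool_pos: [0.2461, 0.6012, 0.2388]
tool_rot: [0.687, 0.727, -0.0, 0.0]
ft_force: [-0.3, 0.7, -0.1]
gripper_width: 0.0
finger_force: 0.0
```

Call:
play_rows --deltas '[{"offset": [-52.1,33.2,0],"turn": 0},{"offset": [-52.1,33.2,0],"turn": 0},{"offset": [-52.1,33.2,0],"turn": 0},{"offset": [-52.1,33.2,0],"turn": 0},{"offset": [-52.1,33.2,0],"turn": 0},{"offset": [-52.1,33.2,0],"turn": 0},{"offset": [-52.1,33.2,0],"turn": 0},{"offset": [-52.1,33.2,0],"turn": 0},{"offset": [-52.1,33.2,0],"turn": 0},{"offset": [-52.1,33.2,0],"turn": 0},{"offset": [-52.1,33.2,0],"turn": 0},{"offset": [-52.1,33.2,0],"turn": 0}]'

```text
time_s: 2.6
tool_pos: [0.6795, -0.0023, 0.2391]
tool_rot: [0.686, 0.728, 0.0, -0.0]
ft_force: [0.9, 1.0, -0.5]
gripper_width: -0.0001
finger_force: 0.0
```

Call:
play_rows --deltas '[{"offset": [0,0,0],"turn": 0},{"offset": [0,0,0],"turn": 0},{"offset": [0,0,0],"turn": 0}]'

```text
time_s: 2.98
tool_pos: [0.6781, 0.0011, 0.2391]
tool_rot: [0.686, 0.728, 0.0, -0.001]
ft_force: [0.1, 0.7, 0.2]
gripper_width: -0.0
finger_force: 0.0
```

Run:
```python
from h import *
s=manip.observe();p,D=manip.snapshot("wrist");c=cam("wrist",s)
np.savez("w1.npz",p=p,D=D,pos=s["tool_pos"],rot=s["tool_rot"]);cv2.imwrite("pics/w1.png",cv2.convertScaleAbs(p[...,::-1],alpha=1.6))
print(s["tool_pos"],s["joint_positions"],s["gripper_width"],s["ft_force"])
P=cloud(c,D)
for nm,lo,hi in(("vessels",.04,.074),("bar+",.095,.125)):
    mm=((P[...,2]>lo)&(P[...,2]<hi)).astype(np.uint8)
    n,l,st,ce=cv2.connectedComponentsWithStats(mm)
    for i in range(1,n):
        if st[i,4]>60:
            q=P[l==i];print(nm,st[i,4],ce[i].round(),q.mean(0).round(4),q.min(0).round(4),q.max(0).round(4))
for x in [(.607,.0255,.116),(.6817,.1199,.068)]: print(proj(c,x))
```

```text
[0.67810447 0.00112537 0.23910952] [-0.32991349  0.61310422  0.40711603  1.47320838 -0.25865905  1.10910154
  0.18520056] -2.3031285074548176e-05 [0.05989165 0.6796068  0.24393577]
vessels 2333 [491. 105.] [0.8501 0.0985 0.0541] [0.8451 0.0067 0.04  ] [0.8662 0.2043 0.074 ]
vessels 202 [514.  18.] [0.8477 0.1793 0.0694] [0.8465 0.1627 0.0628] [0.8497 0.1966 0.074 ]
vessels 86 [549.  10.] [0.8843 0.1914 0.0655] [0.8819 0.182  0.0633] [0.8875 0.2003 0.0677]
vessels 1242 [243.  55.] [0.5873 0.132  0.055 ] [0.5666 0.1134 0.0401] [0.6052 0.1517 0.0716]
vessels 232 [506.  64.] [0.8491 0.1382 0.0695] [0.8473 0.1175 0.0634] [0.8506 0.1593 0.074 ]
vessels 963 [333.  67.] [0.6786 0.1238 0.0631] [0.6524 0.0924 0.04  ] [0.7028 0.1441 0.0718]
vessels 386 [525. 136.] [0.8881 0.0705 0.0663] [0.8823 0.0145 0.0632] [0.8938 0.1241 0.0717]
vessels 163 [180. 186.] [ 0.514  -0.0078  0.0602] [ 0.5061 -0.017   0.0408] [ 0.5169 -0.0025  0.0731]
vessels 232 [438. 225.] [ 0.8206 -0.0434  0.044 ] [ 0.8111 -0.0541  0.0402] [ 0.8319 -0.0337  0.046 ]
vessels 299 [327. 233.] [ 0.6836 -0.0586  0.0517] [ 0.673  -0.0
[... 168 characters left out ...]
0.5988 -0.0885  0.0515] [ 0.588  -0.1008  0.04  ] [ 0.6084 -0.0799  0.0561]
vessels 254 [325. 338.] [ 0.6907 -0.2231  0.0441] [ 0.6834 -0.2458  0.0402] [ 0.6995 -0.1966  0.0533]
bar+ 3471 [523. 104.] [0.8501 0.0974 0.1075] [0.845  0.0064 0.095 ] [0.8706 0.1865 0.125 ]
bar+ 1104 [587.  99.] [0.8973 0.105  0.122 ] [0.8912 0.0145 0.1199] [0.9037 0.184  0.125 ]
bar+ 160 [545.  51.] [0.8491 0.1397 0.1232] [0.8475 0.1194 0.1198] [0.8513 0.1602 0.125 ]
bar+ 3488 [290. 170.] [0.6436 0.027  0.1071] [0.5582 0.0082 0.095 ] [0.734  0.0422 0.1186]
bar+ 3107 [615. 345.] [ 1.0451 -0.166   0.1085] [ 1.0413 -0.2704  0.095 ] [ 1.0483 -0.0593  0.125 ]
[[248.62744775 170.61385719]]
[[335.77197465  71.24246771]]
```

View pics/w1.png

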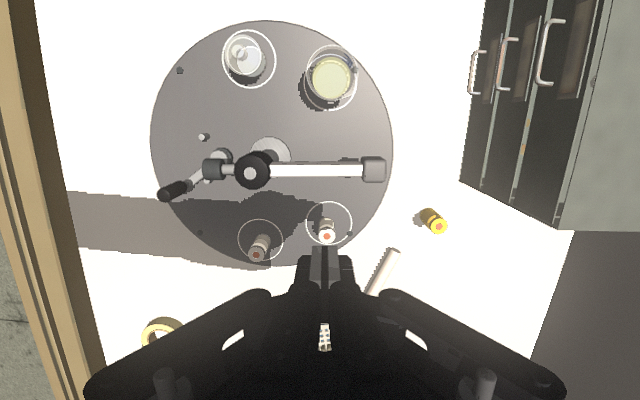

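The wrist view shows the bar from (250,172) to (373,168), the beaker at (331,78), and the shut fingertips at (325,250). The vials sit beneath the fingertips at (327,232) and (258,250). The beaker's centre is about (0.678, 0.118) and the axis about (0.607, 0.0255), so the target arm angle is about 52.8° in world axes. I'll go down beside the bar.

Call:
play_rows --deltas '[{"offset": [-3,0,36],"turn": 0},{"offset": [0,0,36],"turn": 0},{"offset": [0,0,36],"turn": 0},{"offset": [0,0,26],"turn": 0},{"offset": [0,0,12],"turn": 0},{"offset": [0,0,0],"turn": 0},{"offset": [0,0,0],"turn": 0}]'

```text
time_s: 3.9
tool_pos: [0.6797, -0.0037, 0.0947]
tool_rot: [0.687, 0.726, 0.001, 0.001]
ft_force: [1.1, -0.5, 0.0]
gripper_width: -0.0002
finger_force: 0.0
```

Call:
play_rows --deltas '[{"offset": [3,0,0],"turn": 0},{"offset": [3,0,0],"turn": 0},{"offset": [3,0,0],"turn": 0},{"offset": [3,0,0],"turn": 0},{"offset": [1.9,0.4,0],"turn": -0.026},{"offset": [1.9,0.4,0],"turn": -0.026},{"offset": [3.1,0.7,0],"turn": -0.044},{"offset": [3.1,0.7,0],"turn": -0.044},{"offset": [1.9,0.4,0],"turn": -0.026},{"offset": [0,0,0],"turn": 0}]'

```text
time_s: 5.15
tool_pos: [0.6793, 0.0208, 0.0934]
tool_rot: [0.625, 0.781, 0.0, -0.0]
ft_force: [0.6, -0.5, 0.9]
gripper_width: -0.0001
finger_force: 0.3
```

```bash
cat > arm.py <<'E'
from h import *
import sys
s=manip.observe();print(s["tool_pos"].round(4),s["ft_force"].round(1),s["joint_positions"].round(2))
t=R.from_quat(s["tool_rot"]).as_matrix()[:,0];print("tool x angle",np.degrees(np.arctan2(t[1],t[0])).round(1))
for n in ("top","wrist"):
    s=manip.observe();p,D=manip.snapshot(n);c=cam(n,s);cv2.imwrite(f"pics/{n}_{sys.argv[1]}.png",cv2.convertScaleAbs(p[...,::-1],alpha=1.5))
    P=cloud(c,D);ax=np.array([.607,.0255]);d=P[...,:2]-ax;r=np.hypot(*d.transpose(2,0,1))
    m=(P[...,2]>.097)&(P[...,2]<.112)&(r>.02)&(r<.135)
    a=np.degrees(np.arctan2(d[...,1],d[...,0]))
    m2=m&(p.min(2)>(110 if n=="top" else 190))&(r<.102)
    blk=m&(r>.104)
    print(n,"bar px",m2.sum(),"angle",np.median(a[m2]) if m2.any() else None,"block",blk.sum(),np.median(a[blk]) if blk.any() else None,P[blk].mean(0).round(4) if blk.any() else "")
E
python3 arm.py a1
```

```text
[0.6793 0.0208 0.0934] [ 0.6 -0.5  0.9] [-0.3   0.77  0.31  1.56 -0.29  0.85  0.34]
tool x angle 102.7
top bar px 0 angle None block 0 None 
wrist bar px 702 angle 11.810612165278314 block 2352 11.991570524311182 [0.7188 0.0486 0.1076]
```

Call:
play_rows --deltas '[{"offset": [2.4,0.6,0],"turn": -0.035},{"offset": [3.7,0.9,0],"turn": -0.0524},{"offset": [3.7,0.9,0],"turn": -0.0524},{"offset": [3.7,0.9,0],"turn": -0.0524},{"offset": [3.7,0.9,0],"turn": -0.0524},{"offset": [3.7,0.9,0],"turn": -0.0524},{"offset": [3.7,0.9,0],"turn": -0.0524},{"offset": [3.7,0.9,0],"turn": -0.0524},{"offset": [3.7,0.9,0],"turn": -0.0524},{"offset": [3.7,0.9,0],"turn": -0.0524},{"offset": [2.4,0.6,0],"turn": -0.035},{"offset": [0,0,0],"turn": 0}]'

```text
time_s: 6.75
tool_pos: [0.6703, 0.0582, 0.0933]
tool_rot: [0.393, 0.92, 0.0, -0.0]
ft_force: [-0.3, -0.2, 0.5]
gripper_width: -0.0001
finger_force: 0.3
```

```bash
python3 arm.py a2
```

```text
[0.6703 0.0582 0.0933] [-0.3 -0.2  0.5] [-0.27  0.75  0.17  1.57 -0.16  0.83  0.73]
tool x angle 133.7
top bar px 0 angle None block 10 47.0480174814869 [0.6903 0.1143 0.1067]
wrist bar px 975 angle 42.27316212557991 block 2199 43.65085284693397 [0.6897 0.1035 0.1078]
```

View pics/wrist_a2.png

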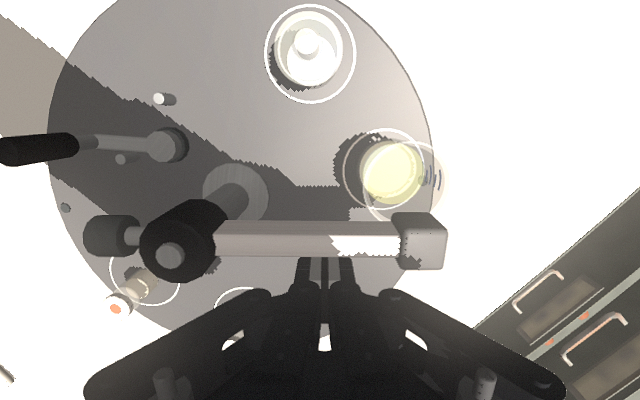

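The wrist view shows the bar square against the fingertips, running (215,237) to (445,240). The beaker is at (392,172), about 9° further on. I'll push the last part.

Call:
play_rows --deltas '[{"offset": [2.4,0.6,0],"turn": -0.035},{"offset": [3.7,0.9,0],"turn": -0.0524},{"offset": [2.4,0.6,0],"turn": -0.035},{"offset": [2.0,0.4,0],"turn": -0.026},{"offset": [0,0,0],"turn": 0},{"offset": [0,0,0],"turn": 0}]'

```text
time_s: 7.6
tool_pos: [0.6644, 0.0673, 0.0933]
tool_rot: [0.324, 0.946, 0.0, -0.0]
ft_force: [1.1, 0.5, -0.6]
gripper_width: -0.0003
finger_force: 0.1
```

```bash
python3 arm.py a3
python3 - <<'E'
from h import *
s=manip.observe();p,D=manip.snapshot("wrist");c=cam("wrist",s);P=cloud(c,D)
ax=np.array([.607,.0255])
# block top face, bar top (flat z) and beaker rim
top=(abs(P[...,2]-.108)<.003)&(np.hypot(P[...,0]-.68,P[...,1]-.11)<.04)
r=cv2.minAreaRect((P[top][:,:2]*1000).astype(np.float32));print("block",top.sum(),P[top].mean(0),r)
b=(P[...,2]>.045)&(P[...,2]<.074)&(np.hypot(P[...,0]-.678,P[...,1]-.12)<.035)
print("beaker",b.sum(),P[b].min(0),P[b].max(0))
hub=(P[...,2]>.11)&(P[...,2]<.1185)&(np.hypot(P[...,0]-.607,P[...,1]-.0255)<.03)
print("hub",hub.sum(),P[hub].min(0),P[hub].max(0),cv2.minEnclosingCircle((P[hub][:,:2]*1000).astype(np.float32)))
E
```

```text
[0.6644 0.0673 0.0933] [ 1.1  0.5 -0.6] [-0.26  0.74  0.14  1.59 -0.13  0.83  0.84]
tool x angle 142.2
top bar px 0 angle None block 14 55.20655414563568 [0.6765 0.1248 0.107 ]
wrist bar px 690 angle 51.86578293688774 block 2133 52.50236766850962 [0.6766 0.1152 0.1078]
block 2851 [0.67273425 0.10727089 0.10781452] ((668.915283203125, 101.5468978881836), (53.01300811767578, 22.197124481201172), 52.66301345825195)
beaker 1595 [0.65187875 0.09655807 0.04500048] [0.69856842 0.1438853  0.0714527 ]
hub 3789 [0.59153574 0.00686537 0.11001635] [0.62460002 0.0409338  0.11830789] ((607.9268798828125, 24.041231155395508), 17.19470977783203)
```

View pics/wrist_a3.png

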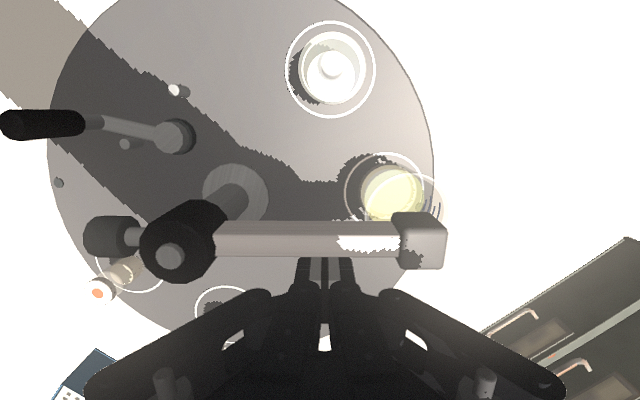

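The wrist view shows the nozzle block at (418,240). Its world position is about (0.677, 0.115), against a beaker centre of about (0.678, 0.118), so the error is 2–3 mm. I'll back off and lift.

Call:
play_rows --deltas '[{"offset": [-4,0,0],"turn": 0},{"offset": [-8,0,0],"turn": 0},{"offset": [-10,0,0],"turn": 0},{"offset": [-8,0,-10],"turn": 0},{"offset": [0,0,-40],"turn": 0},{"offset": [0,0,-40],"turn": 0},{"offset": [0,0,-40],"turn": 0.162},{"offset": [0,0,0],"turn": 0.175},{"offset": [0,0,0],"turn": 0.175},{"offset": [0,0,0],"turn": 0.175},{"offset": [0,0,0],"turn": 0.175},{"offset": [0,0,0],"turn": 0}]'

```text
time_s: 9.25
tool_pos: [0.6886, 0.0485, 0.2239]
tool_rot: [0.689, 0.725, 0.0, 0.0]
ft_force: [0.3, 0.2, 0.9]
gripper_width: -0.0
finger_force: 0.0
```

```bash
python3 arm.py a4
python3 - <<'E'
from h import *
for n in("wrist","top"):
    s=manip.observe();p,D=manip.snapshot(n);c=cam(n,s);P=cloud(c,D)
    def ext(lab,lo,hi,xy,rad):
        m=(P[...,2]>lo)&(P[...,2]<hi)&(np.hypot(P[...,0]-xy[0],P[...,1]-xy[1])<rad)
        if m.any(): print(n,lab,m.sum(),P[m].mean(0).round(4),P[m].min(0).round(4),P[m].max(0).round(4))
    ext("beaker",.045,.074,(.678,.119),.035);ext("grip",.08,.092,(.508,-.009),.02);ext("block",.103,.112,(.678,.116),.018)
E
```

```text
[0.6886 0.0485 0.2239] [0.3 0.2 0.9] [-0.37  0.64  0.37  1.45 -0.25  1.09  0.1 ]
tool x angle 92.9
top bar px 0 angle None block 90 52.78668959718164 [0.6776 0.1171 0.1061]
wrist bar px 151 angle 51.50069160186733 block 645 50.87381722504994 [0.6793 0.1144 0.1087]
wrist beaker 767 [0.6788 0.12   0.0649] [0.6528 0.093  0.045 ] [0.7036 0.1432 0.0712]
wrist grip 210 [ 0.511  -0.0094  0.0871] [ 0.5019 -0.0179  0.08  ] [ 0.5173 -0.0034  0.0909]
wrist block 752 [0.6781 0.1129 0.1082] [0.6647 0.0993 0.1033] [0.6928 0.1271 0.1108]
top beaker 93 [0.6823 0.1299 0.0636] [0.6516 0.1091 0.0453] [0.7022 0.1446 0.0721]
top block 86 [0.6779 0.1167 0.1069] [0.6643 0.1082 0.1033] [0.69   0.1275 0.111 ]
```

Call:
play_rows --deltas '[{"offset": [-17.2,-38,0],"turn": 0},{"offset": [-17.2,-38,0],"turn": 0},{"offset": [-17.2,-38,0],"turn": 0},{"offset": [-17.2,-38,0],"turn": 0},{"offset": [-17.2,-38,0],"turn": 0},{"offset": [0,0,0],"turn": 0},{"offset": [0,0,0],"turn": 0}]'

```text
time_s: 10.32
tool_pos: [0.5036, -0.0462, 0.2238]
tool_rot: [0.689, 0.725, 0.001, 0.0]
ft_force: [0.8, 0.2, 0.0]
gripper_width: -0.0001
finger_force: 0.0
```

Call:
play_rows --deltas '[{"offset": [0,0,30],"turn": 0},{"offset": [0,0,40],"turn": 0},{"offset": [0,0,40],"turn": 0},{"offset": [0,0,24],"turn": 0},{"offset": [0,0,10],"turn": 0},{"offset": [0,0,0],"turn": 0},{"offset": [0,0,0],"turn": 0}]'

```text
time_s: 11.2
tool_pos: [0.5038, -0.0466, 0.0802]
tool_rot: [0.689, 0.724, 0.001, 0.001]
ft_force: [1.0, -0.2, 0.4]
gripper_width: 0.0001
finger_force: 0.0
```

```bash
python3 arm.py l1
```

```text
[ 0.5038 -0.0466  0.0802] [ 1.  -0.2  0.4] [-0.24  0.56  0.31  2.04 -0.3   0.59  0.33]
tool x angle 92.8
top bar px 180 angle 51.34849496662558 block 108 51.98119361391848 [0.6774 0.1153 0.1065]
wrist bar px 23 angle 54.824179834188236 block 1158 -148.6598470006515 [ 0.503  -0.0401  0.1058]
```

View pics/wrist_l1.png

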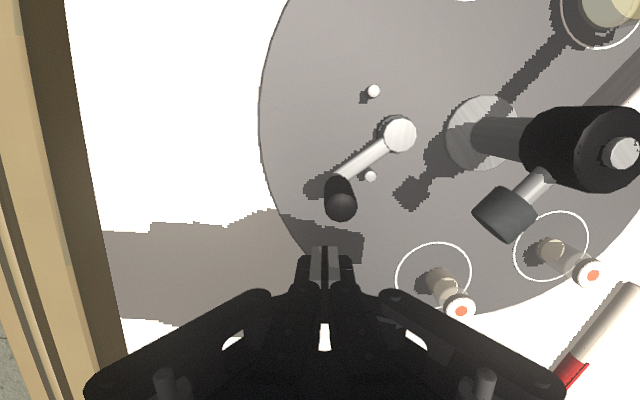

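The wrist view shows the shut fingertips at (325,250), the grip top at (340,205) and the lever pivot at (398,135). The stop pins are at (373,91) and (370,176). I'll push along the station's +y.

Call:
play_rows --deltas '[{"offset": [4,3,0],"turn": 0},{"offset": [4,0,0],"turn": 0},{"offset": [3,0,0],"turn": 0},{"offset": [3,0,0],"turn": 0},{"offset": [3,-0.6,0],"turn": 0},{"offset": [4,-0.6,0],"turn": 0},{"offset": [4,-0.6,0],"turn": 0},{"offset": [4,-0.6,0],"turn": 0},{"offset": [4,-0.6,0],"turn": 0},{"offset": [4,-0.6,0],"turn": 0},{"offset": [4,-0.6,0],"turn": 0},{"offset": [4,-0.6,0],"turn": 0}]'

```text
time_s: 12.8
tool_pos: [0.4989, -0.0012, 0.0794]
tool_rot: [0.689, 0.724, 0.0, 0.0]
ft_force: [-0.6, -0.8, 0.1]
gripper_width: -0.0003
finger_force: 0.8
```

```bash
cat > lev.py <<'E'
from h import *
import sys
s=manip.observe();p,D=manip.snapshot("wrist");c=cam("wrist",s);P=cloud(c,D)
cv2.imwrite(f"pics/wl_{sys.argv[1]}.png",cv2.convertScaleAbs(p[...,::-1],alpha=1.4))
print(s["tool_pos"].round(4),s["ft_force"].round(1))
# grip: ahead of fingers
d=P[...,:2]-[.5471,.0226];r=np.hypot(d[...,0],d[...,1])
m=(P[...,2]>.080)&(P[...,2]<.0905)&(abs(r-.05)<.014)&(P[...,1]>s["tool_pos"][1]+.008)
q=P[m];print(m.sum(),q.min(0).round(4),q.max(0).round(4));(x,y),rr=cv2.minEnclosingCircle((q[:,:2]*1000).astype(np.float32));print(x,y,rr)
a=np.degrees(np.arctan2(y-22.6,x-547.1))%360;print("q deg",220+2.8-a)
E
python3 lev.py 1
```

```text
[ 0.4989 -0.0012  0.0794] [-0.6 -0.8  0.1]
1909 [0.4904 0.0081 0.08  ] [0.6086 0.0402 0.0905]
549.94970703125 24.417987823486328 60.622650146484375
q deg 190.2639143959465
```

Call:
play_rows --deltas '[{"offset": [3,0.8,0],"turn": 0},{"offset": [4,1,0],"turn": 0},{"offset": [4,1,0],"turn": 0},{"offset": [4,1,0],"turn": 0},{"offset": [4,1,0],"turn": 0},{"offset": [4,1,0],"turn": 0},{"offset": [3,1,0],"turn": 0},{"offset": [2,0.5,0],"turn": 0},{"offset": [0,0,0],"turn": 0}]'

```text
time_s: 13.98
tool_pos: [0.505, 0.0269, 0.0794]
tool_rot: [0.69, 0.724, 0.0, 0.0]
ft_force: [0.3, -0.7, 0.5]
gripper_width: -0.0002
finger_force: 0.2
```

```bash
sed -i 's/<.014)/<.014)\&(P[...,0]<.53)/' lev.py; python3 lev.py 2
```

```text
[0.505  0.0269 0.0794] [ 0.3 -0.7  0.5]
1042 [0.4972 0.0366 0.0801] [0.5127 0.0538 0.0905]
503.731689453125 44.35176467895508 9.86452579498291
q deg 69.43646401188099
```

View pics/wl_2.png

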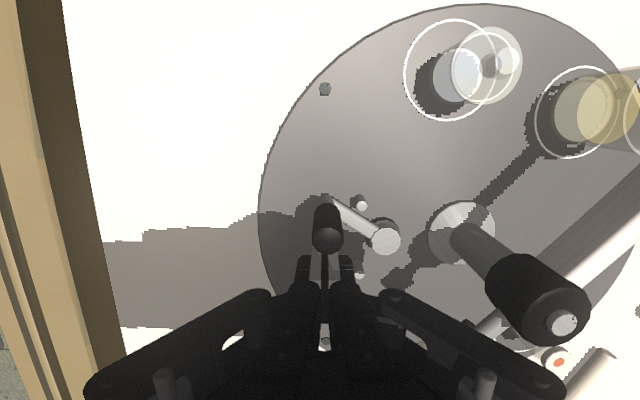

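The wrist view shows the grip at (327,240) and the lever arm at (345,215), close to the upper stop pin at (361,205). The lever stands at about 69–70°. I'll go on in small steps and watch the force.

Call:
play_rows --deltas '[{"offset": [2,0.5,0],"turn": 0},{"offset": [1.5,0.4,0],"turn": 0},{"offset": [1.5,0.4,0],"turn": 0},{"offset": [0,0,0],"turn": 0}]'

```text
time_s: 14.52
tool_pos: [0.5063, 0.0315, 0.0795]
tool_rot: [0.69, 0.724, 0.0, 0.001]
ft_force: [1.7, -2.7, 0.8]
gripper_width: 0.0001
finger_force: 1.4
```

Call:
play_rows --deltas '[{"offset": [0.8,0.2,0],"turn": 0},{"offset": [0.7,0.2,0],"turn": 0},{"offset": [0,0,0],"turn": 0}]'

```text
time_s: 14.9
tool_pos: [0.5063, 0.0318, 0.0795]
tool_rot: [0.69, 0.724, -0.0, 0.001]
ft_force: [1.8, -5.5, 0.3]
gripper_width: 0.0002
finger_force: 3.1
```

```bash
python3 lev.py 3
```

```text
[0.5063 0.0318 0.0795] [ 1.8 -5.5  0.3]
1043 [0.4988 0.0413 0.08  ] [0.516  0.0585 0.0905]
506.25616455078125 48.852272033691406 10.452279090881348
q deg 75.53077988978151
```

The force rose to 5.5 N with almost no movement, so the lever is at its stop. I'll back off, lift and check.

Call:
play_rows --deltas '[{"offset": [-4,0,0],"turn": 0},{"offset": [-8,0,0],"turn": 0},{"offset": [-10,0,0],"turn": 0},{"offset": [-8,0,-10],"turn": 0},{"offset": [0,0,-40],"turn": 0},{"offset": [0,0,-40],"turn": 0},{"offset": [0,0,-40],"turn": 0},{"offset": [-20,0,-20],"turn": 0},{"offset": [-20,0,0],"turn": 0},{"offset": [0,0,0],"turn": 0},{"offset": [0,0,0],"turn": 0}]'

```text
time_s: 16.32
tool_pos: [0.5091, -0.0361, 0.2292]
tool_rot: [0.689, 0.724, -0.0, -0.0]
ft_force: [-0.0, 1.2, -0.3]
gripper_width: 0.0002
finger_force: 0.0
```

```bash
python3 arm.py z
python3 - <<'E'
from h import *
for n in("wrist","top"):
    s=manip.observe();p,D=manip.snapshot(n);c=cam(n,s);P=cloud(c,D)
    def ext(lab,lo,hi,xy,rad):
        m=(P[...,2]>lo)&(P[...,2]<hi)&(np.hypot(P[...,0]-xy[0],P[...,1]-xy[1])<rad)
        if m.any(): print(n,lab,m.sum(),P[m].mean(0).round(4),P[m].min(0).round(4),P[m].max(0).round(4))
    ext("beaker",.045,.074,(.678,.119),.035);ext("grip",.08,.092,(.507,.052),.02);ext("block",.103,.112,(.678,.116),.018)
    ext("bottle",.05,.074,(.585,.133),.03);ext("v1",.045,.06,(.6825,-.06),.02);ext("v4",.045,.06,(.597,-.089),.02)
a=cv2.imread("pics/wrist_z.png");b=cv2.imread("pics/top_z.png")[145:290,280:430]
cv2.imwrite("pics/fin.png",np.hstack([cv2.resize(a,(480,300)),cv2.resize(b,(310,300))]))
E
```

```text
[ 0.5091 -0.0361  0.2292] [-0.   1.2 -0.3] [-0.38  0.33  0.44  1.93 -0.18  0.92  0.2 ]
tool x angle 92.8
top bar px 179 angle 51.55120162821879 block 103 51.8742839199959 [0.6776 0.1155 0.1069]
wrist bar px 162 angle 53.07463225844495 block 770 52.030294164544856 [0.6769 0.1144 0.1078]
wrist beaker 1030 [0.67   0.1225 0.0599] [0.6522 0.0944 0.045 ] [0.7014 0.1435 0.0716]
wrist grip 245 [0.5083 0.0499 0.0886] [0.501  0.042  0.0804] [0.5159 0.0577 0.0909]
wrist block 895 [0.676  0.1122 0.1079] [0.6641 0.099  0.103 ] [0.6921 0.1278 0.1112]
wrist bottle 1374 [0.5841 0.1316 0.0551] [0.5655 0.1135 0.05  ] [0.6046 0.1518 0.0717]
wrist v1 291 [ 0.682  -0.0602  0.0536] [ 0.6723 -0.0709  0.0451] [ 0.6935 -0.0504  0.0559]
wrist v4 240 [ 0.597  -0.0899  0.0539] [ 0.5878 -0.1006  0.0452] [ 0.6075 -0.0802  0.0559]
top beaker 131 [0.6829 0.1218 0.0635] [0.652  0.0956 0.045 ] [0.7024 0.1446 0.0722]
top grip 41 [0.5074 0.0522 0.0865] [0.501  0.0452 0.0828] [0.5138 0.0581 0.0913]
top block 102 [0.6775 0.1146 0.1069] [0.6645 0.0996 0.1036] [0.6904 0.1275 0.1112]
top bottle 163 [0.5847 0.1349 0.0552] [0.5667 0.1153 0.05  ] [0.6025 0.1512 0.0707]
top v1 69 [ 0.6825 -0.0594  0.0524] [ 0.673  -0.0687  0.0476] [ 0.6923 -0.0504  0.0578]
```

View pics/fin.png

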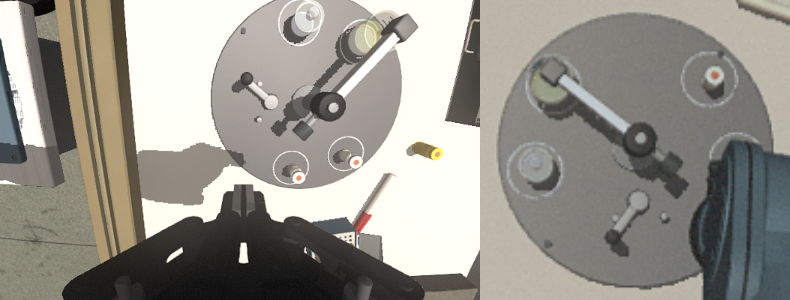

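The final view shows the nozzle block over the beaker, the lever across at its +y stop pin, all vessels in place and the gripper clear.

```bash
python3 -c "
from cell import manip
print(manip.sign_off())"
```

```text
the job is handed in; nothing more can be done
None
```

The job is handed in: the nozzle stands about 3 mm from the beaker's centre, the clamp lever was pushed until it met firm resistance (5.5 N) at its far stop, and the vessels measured where they started; the sign-off returned no verdict.

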